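# Fill the clear tube with chew discs up to the steel band

## Robot

A 6-joint arm with a two-finger parallel gripper is mounted at the origin on the work surface. World frame = base frame: x ahead of the robot, y to its left, z up, the work surface at z = 0. Lengths are in m, angles in rad, forces in N, time in s.
With the tool pointing down it reaches from about 0.35 to 0.85 m from the base axis. Payload 8.1 kg.
Tool frame: the origin (TCP) lies at the centre of the arm's flange, where the gripper is bolted on; the fingertips stand 186 mm ahead of it and the grasp point (between the pads) lies 167 mm ahead of it; z points along the fingers, y is the direction in which the jaws open and shut (so a half turn about z gives the same grasp; the last joint's range is limited). The gripper opens to 93 mm and grips with 3 to 60 N. Pads are 15 mm wide; open, the fingers measure 128 mm over their backs; the gripper's body (75 mm by 188 mm) begins 65 mm behind the grasp point.
Start: joints at [1.201, 0.13, 1.488, -0, 1.523, -0.085], TCP at [0.169, 0.576, 0.405] pointing down, gripper open.
Joint ranges: [-2.96, 2.96], [-0.89, 2.26], [0.02, 2.5], [-1.34, 4.48], [0, 2.73], [-2.66, 2.66]. Speed limits (rad/s): [2.39, 2.39, 2.79, 3.14, 3.14, 3.14].

## Interface

Orientations are given as a rotation vector (axis times angle).
In Python, from plant import robot, viewer, order gives the robot as it stands.
- The arm moves only by the tool apply_moves, never from a script. Its argument "deltas" is a list of rows, each a list of 3 entries, a list of its own where there are three numbers: the finger opening in mm, from 0 to 93, then the shift along the tool's x, y, z in mm, then the turn about the tool's z in rad. In form: [[grip, [dx, dy, dz], yaw], ...]. A call has 1 to 5 rows; each row shifts and turns the commanded pose from where the row before left it, along the tool's axes as they then stand; what a row does not reach is not made up. A row lasts 1/8 s, in which the tool goes at most 62.5 mm and 10.7 degrees, less where a joint would pass 70% of its speed; a pose out of reach is approached as far as the arm can. A call is refused whole if a number of a shift passes 62.5 or a number of a turn 0.188, either way. A call with a gripper value outside its range is refused whole. The fingers move at their own pace and stop on an object; "grip_force" is the grip in N (left out, the last holds). Time passes only in rows, so rows that do not move let the fingers close. It gives the time, the measured TCP pose, the force and the opening at its end, in the units of the state.
- robot.read_state(): the state, without advancing time (a new reading comes with each control period).
- viewer.read_camera(name): name is "scene" or "side" or "wrist"; returns the picture (400x640x3 uint8, blue, green, red); there is no depth.
- viewer.get_calibration(name): a dict with "fx", "fy", "cx", "cy" (pixels), "distortion" ([k1, k2, p1, p2, k3] as OpenCV has them; the pictures are not rectified), "R" (3x3) and "t" (3): a world point X has camera coordinates R X + t. Camera axes: x right, y down, z forward; pixel columns grow to the right and rows downward; lengths in m; the calibration is good to about 2 mm. A picture is of the moment at which its call begins: read the wrist's pose just before it. get_calibration takes no time and is no camera call; for the wrist camera it gives the pose at the moment of the call.
- order.close_job(): hands the job in, once; it reports no verdict.
The state is a dict: "t": time; "q": joint angles; "dq": joint speeds; "joint_torque": joint torques, N m; "tool_pos": TCP position; "orientation": TCP orientation; "force": force on the tool from outside, world axes, zero at the start; "wrist_torque": the same for the moment, N m; "opening": finger opening in m.
Only numpy, scipy, OpenCV 4.12 (cv2) and the standard library are available. Lean on these libraries where they do the work, as an engineer would, in place of code of your own. Each camera call takes 0.05 s, during which the arm holds its last target. There are 200 camera calls.

## Task

Stack the two thick wooden chew discs flat, one on top of the other, inside the clear plastic tube with the steel band, so that the top of the stack comes level with the band. Leave the thin wooden disc where it lies.

Things in the scene. Friction and masses are not known exactly. Their poses are not given: they have to be found in the camera images.
- tube: Clear plastic tube, upright, open at the top, fixed to the table. Outer diameter 74 mm, straight bore 68 mm, height 60 mm, floor 4 mm thick. A thin steel band round its outside, 52 mm above the table, is the mark (floor + two thick discs = 52 mm). Origin: centre of its underside, on the table; z up. The lower clear cup (30 mm high, no band) is not it.
- disc_a: Thick plain wooden disc lying flat, diameter 48 mm, thickness 24 mm, about 28 g. Origin: centre of its underside; z is its axis, up. Like disc_b; either may go in first. Fingers do not fit into the bore beside it: hold it by its upper half, lower its other half into the mouth with the fingertips just above the rim, and let it drop flat.
- disc_b: The other thick plain wooden disc, the same: diameter 48 mm, thickness 24 mm. Origin: centre of its underside; z is its axis, up.
- thin_disc: Thin plain wooden disc lying flat, diameter 48 mm, thickness 8 mm; not wanted, to be left where it lies. Origin: centre of its underside. (A much wider wooden disc, diameter 80 mm, also lies about and is not wanted.)
There are look-alikes about, which are no part of the job. Leave any red or yellow look-alike of the disc_a alone.

How it is judged:
On the way:
1. one thick disc lies flat on the tube's floor (((horizontal distance between disc_a and tube below 0.013 m and z of disc_a in the frame of tube below 0.008 m and angle between disc_a's own z axis and vertical below 0.17 rad) or (horizontal distance between disc_b and tube below 0.013 m and z of disc_b in the frame of tube below 0.008 m and angle between disc_b's own z axis and vertical below 0.17 rad))), for 0.2 s.
At the end, for the whole second after the job is handed in: Both thick discs rest in the tube, flat within 10 degrees, within 13 mm of its axis: one on the floor (underside below 8 mm), the other on it (underside 24 to 32 mm above the table), so the top is level with the band within 4 mm; the thin disc is within 30 mm of where it lay (horizontal distance between each of disc_a, disc_b and tube below 0.013 m and angle between each of disc_a, disc_b's own z axis and vertical below 0.17 rad and linear speed of each of disc_a, disc_b below 0.02 m/s and ((z of disc_a in the frame of tube below 0.008 m and z of disc_b in the frame of tube between 0.024 and 0.032 m) or (z of disc_b in the frame of tube below 0.008 m and z of disc_a in the frame of tube between 0.024 and 0.032 m)) and distance of thin_disc from where it was at the start of the episode below 0.03 m); the robot touches nothing.
It fails at once if the thin disc is moved by more than 30 mm (distance of thin_disc from where it was at the start of the episode above 0.03 m).
It also fails if it takes over 53 s, if anything falls off the work surface, if the arm or the gripper's body presses on something with over 40 N, if the wrist force passes 120 N, or if a joint passes its speed limit or range.

## Working session

There is one attempt and no reset: what is moved stays moved. The work goes in short steps, Python scripts to look and compute and a tool call to move; the robot and the scene stay as the last step left them, time stands still between calls to the robot, and variables do not carry over. Pictures are saved under pics/ and viewed, about 8 in all and at most 12, crops included, and the job is handed in when it is done.

Besides the shell and the picture viewer there is one more tool, called as name([rows], argument=value, ...), one row to a line, values as JSON. apply_moves: Moves the arm, as the interface text tells. Its arguments: {"type":"object","properties":{"deltas":{"type":"array"},"grip_force":{"type":"number"}},"required":["deltas"]}

```bash
mkdir -p pics; ls
python3 - <<'E'
from plant import robot, viewer, order
import cv2, numpy as np
for n in ("scene","side"):
    cv2.imwrite(f"pics/{n}0.png",viewer.read_camera(n))
    c=viewer.get_calibration(n); print(n,{k:np.round(v,4).tolist() for k,v in c.items()})
print(robot.read_state())
E
```

```text
pics
scene {'fx': 406.7431, 'fy': 406.7431, 'cx': 323.014, 'cy': 199.0486, 'distortion': [-0.042, 0.0, 0.0, 0.0, 0.0], 'R': [[-0.7439, 0.668, 0.0206], [0.4466, 0.5198, -0.7283], [-0.4972, -0.5325, -0.685]], 't': [0.4026, -0.1813, 0.9627]}
side {'fx': 369.7193, 'fy': 369.7193, 'cx': 323.3132, 'cy': 199.0621, 'distortion': [-0.0235, 0.0, 0.0, 0.0, 0.0], 'R': [[-0.8655, -0.5009, -0.0112], [-0.3315, 0.5892, -0.7369], [0.3757, -0.634, -0.6759]], 't': [0.4162, 0.2141, 0.5171]}
{'t': 0.1, 'q': array([ 1.20058522e+00,  1.31084506e-01,  1.48916294e+00,  2.80083520e-05,
        1.52303306e+00, -8.53922480e-02]), 'dq': array([-0.00048717, -0.0013066 , -0.0024791 ,  0.00077613,  0.00039355,
       -0.00135898]), 'joint_torque': array([ 1.02087903e-03, -5.61334491e+01, -4.93098056e+01,  7.70612829e-02,
        2.89924111e-02, -1.44981482e-05]), 'tool_pos': array([0.1684829 , 0.5756403 , 0.40379687]), 'orientation': array([-4.45825722e-01, -3.10938436e+00,  2.57251874e-03]), 'force': array([ 0.32681828, -1.1148648 ,  0.17462284]), 'wrist_torque': array([-0.00841004, -0.01942998,  0.01746832]), 'opening': 0.09316522664328523}
```

View pics/scene0.png

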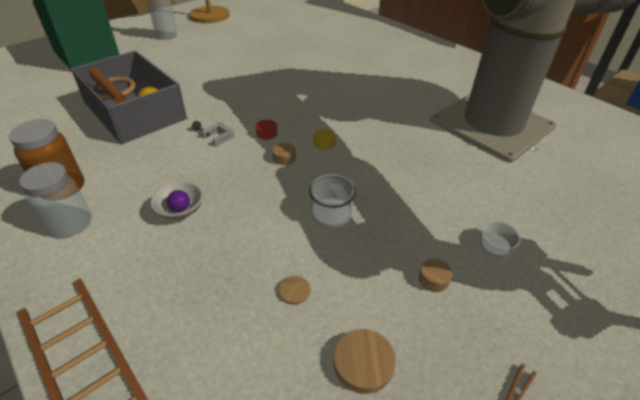

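View pics/side0.png

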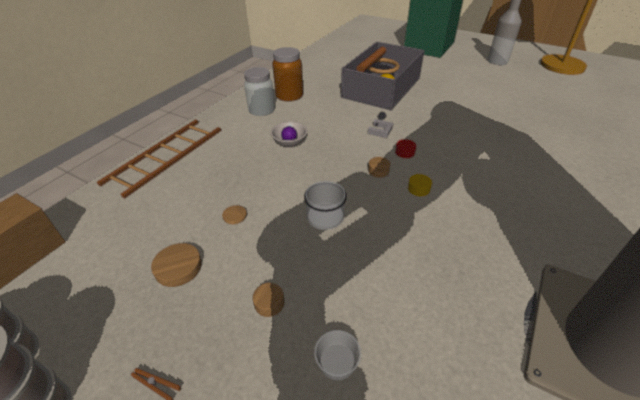

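The candidates in the scene view are:
- Wooden discs at (284,154) and (436,275), both with visibly thick sides. These fit disc_a and disc_b.
- (294,290) has the same diameter but is thin, so it stays.
- (365,360) is the 80 mm one.
- Red (267,129) and yellow (325,139) are look-alikes to leave alone.

The banded tube is at (332,200). The low cup is at (500,238). In the side view the thick discs are at (378,167) and (268,299), the thin one at (235,214) and the tube at (325,205).

Next I measure them and check with an enlarged crop.

```bash
cat > h.py <<'E'
from plant import robot, viewer, order
import cv2, numpy as np
from scipy.optimize import least_squares
def ray(c,uv):
    K=np.array([[c["fx"],0,c["cx"]],[0,c["fy"],c["cy"]],[0,0,1]])
    p=cv2.undistortPoints(np.array(uv,float).reshape(-1,1,2),K,np.array(c["distortion"],float)).reshape(-1,2)
    R=np.array(c["R"]);t=np.array(c["t"])
    return -R.T@t,np.c_[p,np.ones(len(p))]@R
def plane(c,uv,z):
    o,d=ray(c,uv); return o+d*((z-o[2])/d[:,2])[:,None]
def tri(c1,u1,c2,u2):
    A=0;b=0
    for c,u in((c1,u1),(c2,u2)):
        o,d=ray(c,u);d=d[0]/np.linalg.norm(d[0]);P=np.eye(3)-np.outer(d,d);A=A+P;b=b+P@o
    x=np.linalg.solve(A,b); return x
def wood(im,seed,r=32):
    h=cv2.cvtColor(im,cv2.COLOR_BGR2HSV); m=cv2.inRange(h,(5,75,30),(22,255,255))
    cs,_=cv2.findContours(m,cv2.RETR_EXTERNAL,cv2.CHAIN_APPROX_NONE)
    return min((c for c in cs if cv2.contourArea(c)>60),key=lambda c:np.hypot(*(c[:,0].mean(0)-seed)))
E
python3 - <<'E'
from h import *
I={n:cv2.imread(f"pics/{n}0.png") for n in("scene","side")};C={n:viewer.get_calibration(n) for n in I}
for k,s,e,th in(("far",(284,154),(378,167),24),("near",(436,275),(268,299),24),("thin",(294,290),(235,214),8),("wide",(365,360),(176,265),20)):
    cen=[]
    for n,u in(("scene",s),("side",e)):
        c=wood(I[n],u); x,y,w,h=cv2.boundingRect(c); m=cv2.moments(c); g=(m["m10"]/m["m00"],m["m01"]/m["m00"]); cen.append(g)
        p=plane(C[n],g,th/2000)[0]
        # width from silhouette at mid height
        l=c[c[:,0,0].argmin(),0];r=c[c[:,0,0].argmax(),0]
        q=plane(C[n],[l,r],th/2000)
        print(k,n,np.round(g,1),(x,y,w,h),"plane",np.round(p,4),"width",round(np.linalg.norm(q[0]-q[1]),4))
    print("  tri",np.round(tri(C["scene"],cen[0],C["side"],cen[1]),4))
a=cv2.resize(I["scene"][100:310,240:470],None,fx=2.4,fy=2.4,interpolation=cv2.INTER_CUBIC)
cv2.imwrite("pics/crop1.png",a)
b=cv2.resize(I["side"][130:330,210:440],None,fx=2.4,fy=2.4,interpolation=cv2.INTER_CUBIC); cv2.imwrite("pics/crop2.png",b)
E
```

```text
far scene [283.4 153.3] (272, 143, 24, 22) plane [ 0.4611 -0.212   0.012 ] width 0.0529
far side [378.7 166.7] (368, 157, 23, 21) plane [ 0.4611 -0.2102  0.012 ] width 0.0491
  tri [ 0.4613 -0.2114  0.0118]
near scene [435.  274.9] (419, 259, 34, 33) plane [0.4742 0.1825 0.012 ] width 0.0509
near side [268.3 299.1] (253, 282, 32, 35) plane [0.4742 0.1817 0.012 ] width 0.0519
  tri [0.4741 0.1821 0.0121]
thin scene [293.9 289.7] (278, 276, 33, 28) plane [0.6505 0.0563 0.004 ] width 0.0482
thin side [234.  214.3] (222, 205, 25, 20) plane [0.6494 0.0574 0.004 ] width 0.0473
  tri [0.6502 0.0563 0.0031]
wide scene [363.8 360.6] (333, 329, 63, 65) plane [0.6534 0.2037 0.01  ] width 0.0813
wide side [176.1 264.4] (151, 243, 51, 44) plane [0.6517 0.2043 0.01  ] width 0.0844
  tri [0.6529 0.2035 0.0086]
```

View pics/crop1.png

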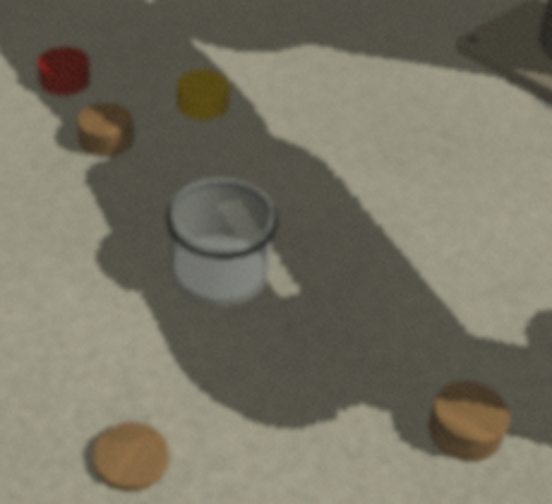

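View pics/crop2.png

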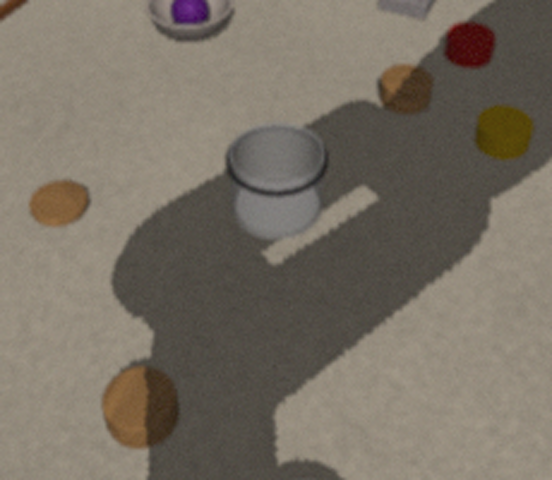

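The crops confirm it: two thick plain discs at scene (284,154) and (436,275), a thin one at (294,290), and the banded tube at (332,200). Each disc's width (~48–52 mm) and mid-height (12 mm, 12 mm, 3 mm) match what they should be. Next: the tube axis from the band, and the look-alikes as obstacles.

Run:
```python
from h import *
I={n:cv2.imread(f"pics/{n}0.png") for n in("scene","side")};C={n:viewer.get_calibration(n) for n in I}
for n,(x0,y0,x1,y1) in(("scene",(306,172,360,212)),("side",(300,180,352,214))):
    g=cv2.cvtColor(I[n],cv2.COLOR_BGR2GRAY); 
    pts=[]
    cols=range(x0+5,x1-5)
    yc=(y0+y1)//2
    for x in cols:   # front arc: darkest pixel, subpixel, in lower part of the mouth
        col=g[yc:y1,x].astype(float); k=col.argmin(); 
        if 0<k<len(col)-1 and col[k]<70: pts.append((x,yc+k))
    P=plane(C[n],pts,0.052)[:,:2]
    f=lambda p:np.hypot(*(P-p).T)-0.0375
    s=least_squares(f,P.mean(0)+[-.0,0],loss="soft_l1",f_scale=.001)
    f3=lambda p:np.hypot(*(P-p[:2]).T)-p[2]
    s3=least_squares(f3,[*s.x,.037],loss="soft_l1",f_scale=.001)
    print(n,len(pts),np.round(s.x,4),"rms",np.sqrt(np.mean(f(s.x)**2)).round(4),"free",np.round(s3.x,4))
    print(pts[::6])
for k,(lo,hi) in dict(red=((0,150,40),(6,255,255)),yel=((22,140,40),(32,255,255))).items():
    for n,u in(("scene",dict(red=(267,129),yel=(325,139))[k]),("side",dict(red=(405,149),yel=(420,185))[k])):
        m=cv2.inRange(cv2.cvtColor(I[n],cv2.COLOR_BGR2HSV),lo,hi); w=np.zeros_like(m); cv2.circle(w,u,20,255,-1); M=cv2.moments(m&w)
        g=(M["m10"]/M["m00"],M["m01"]/M["m00"]);print(k,n,np.round(g,1),np.round(plane(C[n],g,.012)[0],4))
```

```text
scene 39 [ 0.4948 -0.0303] rms 0.0005 free [ 0.4944 -0.0308  0.038 ]
[(311, np.int64(196)), (317, np.int64(202)), (327, np.int64(206)), (334, np.int64(206)), (340, np.int64(205)), (346, np.int64(203)), (352, np.int64(198))]
side 41 [ 0.4939 -0.0298] rms 0.0006 free [ 0.4945 -0.0307  0.0384]
[(305, np.int64(201)), (311, np.int64(207)), (317, np.int64(209)), (323, np.int64(210)), (329, np.int64(210)), (335, np.int64(208)), (341, np.int64(205))]
red scene [266.  128.9] [ 0.4352 -0.308   0.012 ]
red side [405.7 148.1] [ 0.4349 -0.307   0.012 ]
yel scene [323.9 138.9] [ 0.3628 -0.196   0.012 ]
yel side [419.5 184.6] [ 0.3624 -0.1958  0.012 ]
```

The two views agree on the tube axis, (0.4945, −0.030), with a band radius of 38 mm against the nominal 37–37.5 mm. I'll turn the jaws to about 33° in the world frame. That keeps the fingers clear of red and yellow at the far disc and of the cup at the near one.

```bash
cat >> h.py <<'E'
from scipy.spatial.transform import Rotation as Ro
def go(*targets):
    s=robot.read_state(); R=Ro.from_rotvec(s["orientation"]).as_matrix()
    print("t",round(s["t"],2),"pos",np.round(s["tool_pos"],4),"jaw",round(np.degrees(np.arctan2(R[1,1],R[0,1])),1),"open",round(s["opening"]*1e3,1),"F",np.round(s["force"],1),"z",np.round(R[:,2],4))
    for T in targets: print("tool mm",np.round(R.T@(np.array(T)-s["tool_pos"])*1e3,1))
T=dict(near=(.4741,.1821),far=(.4613,-.2112),tube=(.4945,-.0303))
E
python3 - <<'E'
from h import *
c=viewer.get_calibration("scene");print("cup",plane(c,(500,238),.015))
c=viewer.get_calibration("side");print("cup",plane(c,(337,356),.015))
E
```

```text
cup [[0.33190946 0.21022295 0.015     ]]
cup [[0.33832225 0.20873327 0.015     ]]
```

apply_moves([
  [93,[0,0,15],0.178],
  [93,[0,0,20],0.178],
  [93,[0,0,20],0.178],
  [93,[0,0,20],0.178],
  [93,[0,0,0],0],
], grip_force=20)

```text
t: 0.72
tool_pos: [0.1682, 0.575, 0.3272]
orientation: [1.5, 2.76, -0.007]
force: [-0.6, -0.2, -0.1]
opening: 0.0929
```

```bash
python3 -c "
from h import *
go((*T['near'],.30))"
```

```text
t 0.72 pos [0.1682 0.575  0.3272] jaw 32.9 open 92.9 F [-0.6 -0.2 -0.1] z [-0.0017 -0.0045 -1.    ]
tool mm [-496.    43.1   28.4]
```

apply_moves([
  [93,[-30,3,2],0],
  [93,[-50,4,2],0],
  [93,[-55,5,2],0],
  [93,[-55,5,2],0],
  [93,[-55,5,2],0],
])

```text
t: 1.35
tool_pos: [0.321, 0.3808, 0.321]
orientation: [1.494, 2.763, 0.003]
force: [1.6, 0.8, -0.4]
opening: 0.0929
```

apply_moves([
  [75,[-55,5,2],0],
  [75,[-55,5,2],0],
  [75,[-55,5,2],0],
  [75,[-50,3,2],0],
  [75,[-30,2,2],0],
])

```text
t: 1.98
tool_pos: [0.4713, 0.1852, 0.311]
orientation: [1.496, 2.761, 0.002]
force: [0.3, 0.5, 0.8]
opening: 0.0746
```

apply_moves([
  [75,[-6,1,10],0],
  [75,[0,0,0],0],
  [75,[0,0,0],0],
])

```text
t: 2.35
tool_pos: [0.4734, 0.1836, 0.2998]
orientation: [-1.498, -2.761, 0.0]
force: [0.3, -0.2, 0.3]
opening: 0.0749
```

```bash
python3 -c "
from h import *
go((*T['near'],.199))
cv2.imwrite('pics/w1.png',viewer.read_camera('wrist'))"
```

```text
t 2.35 pos [0.4734 0.1836 0.2998] jaw 33.0 open 74.9 F [ 0.3 -0.2  0.3] z [-5.e-04  2.e-04 -1.e+00]
tool mm [ -1.7  -0.2 100.8]
```

View pics/w1.png

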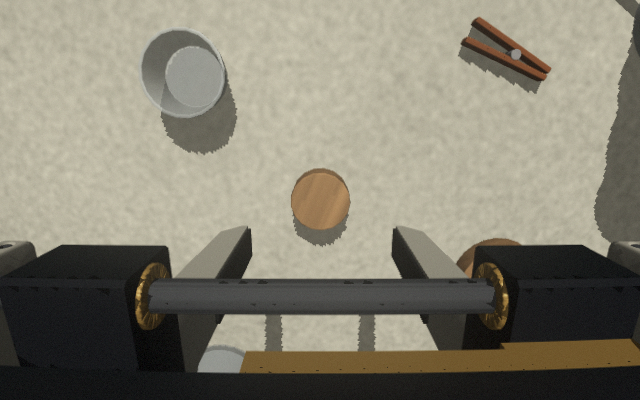

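The wrist view shows the thick disc at (320,199), midway between the fingers (about 250 and 392). The fingers are clear of the cup at (183,72). I'll check by casting that ray, then go down.

```bash
python3 -c "
from h import *
c=viewer.get_calibration('wrist');k=wood(cv2.imread('pics/w1.png'),(320,199));m=cv2.moments(k)
g=(m['m10']/m['m00'],m['m01']/m['m00']);print(g,cv2.minEnclosingCircle(k),plane(c,g,.024))"
```

```text
(319.8781148429036, 199.19044179607556) ((319.7241516113281, 198.7586212158203), 30.842792510986328) [[0.47283122 0.18248868 0.024     ]]
```

apply_moves([
  [75,[-2,0,30],0],
  [75,[0,0,35],0],
  [75,[0,0,25],0],
  [75,[0,0,10],0],
  [75,[0,0,0],0],
])

```text
t: 3.02
tool_pos: [0.4748, 0.1814, 0.1997]
orientation: [-1.5, -2.76, 0.001]
force: [-0.1, -0.4, -0.3]
opening: 0.075
```

apply_moves([
  [40,[0,0,0],0],
  [40,[0,0,0],0],
  [40,[0,0,0],0],
  [40,[0,0,0],0],
  [40,[0,0,0],0],
], grip_force=20)

```text
t: 3.65
tool_pos: [0.4754, 0.1811, 0.2004]
orientation: [1.501, 2.759, 0.001]
force: [-0.1, -0.3, 6.6]
opening: 0.0473
```

apply_moves([
  [40,[0,0,-10],0],
  [40,[0,0,-30],0],
  [40,[0,0,-40],0],
  [40,[0,0,-20],0],
  [40,[0,0,0],0],
])

```text
t: 4.28
tool_pos: [0.4758, 0.1812, 0.302]
orientation: [1.5, 2.757, 0.004]
force: [-0.4, 0.2, -0.8]
opening: 0.0473
```

```bash
python3 -c "
from h import *
go((*T['tube'],.30))"
```

```text
t 4.28 pos [0.4758 0.1812 0.302 ] jaw 32.9 open 47.3 F [-0.4  0.2 -0.8] z [ 0.0039  0.0011 -1.    ]
tool mm [-187.7  -99.2    1.8]
```

apply_moves([
  [40,[-25,-13,0],0],
  [40,[-45,-24,0],0],
  [40,[-45,-24,0],0],
  [40,[-45,-24,0],0],
  [40,[-27,-14,0],0],
])

```text
t: 4.9
tool_pos: [0.4928, -0.0319, 0.2982]
orientation: [-1.503, -2.757, 0.002]
force: [-0.2, 0.7, -0.2]
opening: 0.0475
```

apply_moves([
  [40,[0,0,10],0],
  [40,[0,0,0],0],
  [40,[0,0,0],0],
])

```text
t: 5.28
tool_pos: [0.4932, -0.0288, 0.289]
orientation: [-1.499, -2.759, 0.0]
force: [0.6, 0.2, 0.3]
opening: 0.0474
```

```bash
python3 -c "
from h import *
go((*T['tube'],.250))
a=viewer.read_camera('scene')[130:230,260:410];b=viewer.read_camera('side')[130:230,250:400]
cv2.imwrite('pics/p1.png',cv2.resize(np.vstack([a,b]),None,fx=3,fy=3,interpolation=cv2.INTER_CUBIC))"
```

```text
t 5.28 pos [ 0.4932 -0.0288  0.289 ] jaw 33.0 open 47.4 F [0.6 0.2 0.3] z [-1.3e-03  4.0e-04 -1.0e+00]
tool mm [-2.   0.3 39. ]
```

View pics/p1.png

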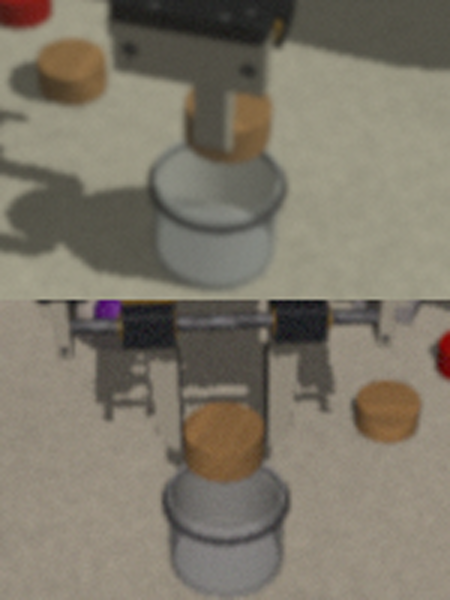

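The views show the disc held level over the mouth, with about half of it below the fingertips: disc at (228,122) and mouth at (218,185) in the scene crop; (224,440) and (228,500) in the side crop. Now to lower, check, and release.

apply_moves([
  [40,[-2,0,10],0],
  [40,[0,0,15],0],
  [40,[0,0,13],0],
  [40,[0,0,0],0],
  [40,[0,0,0],0],
])

```text
t: 6.0
tool_pos: [0.4946, -0.0315, 0.2517]
orientation: [-1.502, -2.759, 0.0]
force: [-0.7, 0.8, -0.2]
opening: 0.0473
```

```bash
python3 -c "
from h import *
go((*T['tube'],.250))"
```

```text
t 6.0 pos [ 0.4946 -0.0315  0.2517] jaw 32.9 open 47.3 F [-0.7  0.8 -0.2] z [-2.e-04  0.e+00 -1.e+00]
tool mm [1.1 0.6 1.7]
```

Position and force are fine, and there is no contact. Release, then rise.

apply_moves([
  [75,[0,0,0],0],
  [75,[0,0,0],0],
  [75,[0,0,0],0],
  [75,[0,0,0],0],
])

```text
t: 6.5
tool_pos: [0.4946, -0.0315, 0.2519]
orientation: [1.502, 2.759, 0.0]
force: [-0.2, -0.6, -0.3]
opening: 0.0745
```

apply_moves([
  [75,[0,0,-20],0],
  [75,[0,0,-30],0],
  [75,[-25,-13,0],0],
  [75,[-40,-20,0],0],
  [75,[-40,-20,0],0],
])

```text
t: 7.12
tool_pos: [0.5072, -0.1494, 0.302]
orientation: [1.5, 2.76, 0.0]
force: [0.6, -0.1, -0.2]
opening: 0.0752
```

```bash
python3 -c "
from h import *
go((*T['far'],.30))
a=viewer.read_camera('scene');b=viewer.read_camera('side')
cv2.imwrite('pics/s2.png',a);cv2.imwrite('pics/e2.png',b)
cv2.imwrite('pics/p2.png',cv2.resize(np.vstack([a[130:230,260:410],b[130:230,250:400]]),None,fx=3,fy=3,interpolation=cv2.INTER_CUBIC))"
```

```text
t 7.12 pos [ 0.5072 -0.1494  0.302 ] jaw 32.9 open 75.2 F [ 0.6 -0.1 -0.2] z [ 6.e-04 -2.e-04 -1.e+00]
tool mm [-26.9 -72.1   2. ]
```

View pics/p2.png

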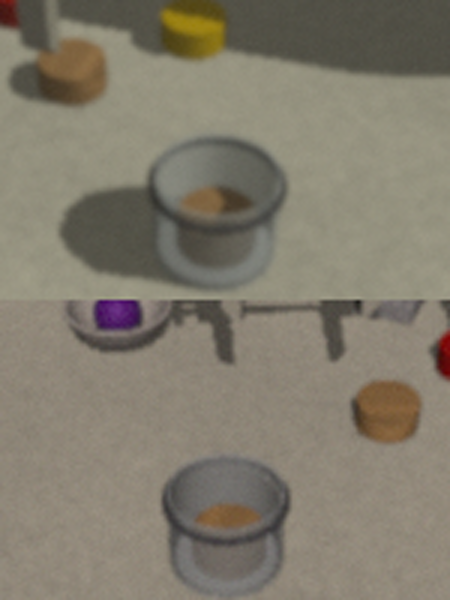

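The first disc lies flat low in the tube, roughly central: (216,205) in the scene crop, (228,520) in the side crop. Now the far disc.

apply_moves([
  [75,[-9,-24,0],0],
  [75,[-9,-24,0],0],
  [75,[-9,-24,2],0],
  [75,[0,0,0],0],
  [75,[0,0,0],0],
])

```text
t: 7.85
tool_pos: [0.4616, -0.2095, 0.2998]
orientation: [1.502, 2.759, 0.001]
force: [-0.2, -0.6, -0.1]
opening: 0.075
```

```bash
python3 -c "
from h import *
go((*T['far'],.199))
im=viewer.read_camera('wrist');cv2.imwrite('pics/w2.png',im)
c=viewer.get_calibration('wrist');k=wood(im,(320,199));m=cv2.moments(k)
g=(m['m10']/m['m00'],m['m01']/m['m00']);print(g,cv2.minEnclosingCircle(k),plane(c,g,.024))"
```

```text
t 7.85 pos [ 0.4616 -0.2095  0.2998] jaw 32.9 open 75.0 F [-0.2 -0.6 -0.1] z [ 3.e-04  4.e-04 -1.e+00]
tool mm [ -1.3  -1.2 100.8]
(318.3546343229544, 198.60451363746077) ((318.26995849609375, 198.39984130859375), 30.82675552368164) [[ 0.45989907 -0.21079659  0.024     ]]
```

View pics/w2.png

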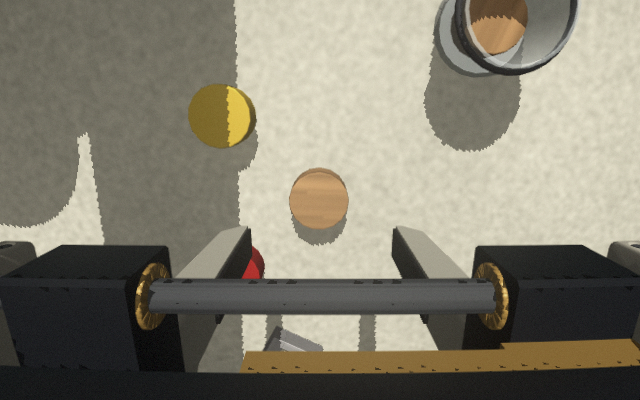

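The wrist view shows the disc at (318,199), centred between the fingers. Yellow is at (222,116) and red at (258,262). In the tool frame each lies more than 30 mm from the left finger's path. Going down.

apply_moves([
  [75,[-1,-1,30],0],
  [75,[0,-1,35],0],
  [75,[0,0,25],0],
  [75,[0,0,10],0],
  [75,[0,0,0],0],
])

```text
t: 8.52
tool_pos: [0.4603, -0.2116, 0.1995]
orientation: [-1.5, -2.759, -0.0]
force: [-0.1, -0.0, -0.1]
opening: 0.0746
```

apply_moves([
  [40,[0,0,0],0],
  [40,[0,0,0],0],
  [40,[0,0,0],0],
  [40,[0,0,0],0],
  [40,[0,0,0],0],
])

```text
t: 9.15
tool_pos: [0.4604, -0.2123, 0.2004]
orientation: [1.501, 2.758, -0.0]
force: [-0.9, 0.9, 5.6]
opening: 0.0474
```

apply_moves([
  [40,[0,0,-10],0],
  [40,[0,0,-30],0],
  [40,[0,0,-40],0],
  [40,[0,0,-20],0],
  [40,[0,0,0],0],
])

```text
t: 9.78
tool_pos: [0.4608, -0.2125, 0.302]
orientation: [1.5, 2.756, -0.0]
force: [-1.0, 0.7, -0.6]
opening: 0.0472
```

```bash
python3 -c "
from h import *
go((*T['tube'],.30))"
```

```text
t 9.78 pos [ 0.4608 -0.2125  0.302 ] jaw 32.9 open 47.2 F [-1.   0.7 -0.6] z [ 0.0034 -0.0021 -1.    ]
tool mm [134.7 127.2   1.7]
```

apply_moves([
  [40,[19,18,0],0],
  [40,[32,30,0],0],
  [40,[32,31,0],0],
  [40,[32,30,0],0],
  [40,[19,18,0],0],
])

```text
t: 10.4
tool_pos: [0.4935, -0.0287, 0.298]
orientation: [-1.499, -2.758, 0.001]
force: [-0.2, -0.1, 0.3]
opening: 0.0474
```

apply_moves([
  [40,[0,0,10],0],
  [40,[0,0,0],0],
  [40,[0,0,0],0],
])

```text
t: 10.78
tool_pos: [0.4937, -0.0315, 0.2891]
orientation: [-1.503, -2.758, 0.001]
force: [0.2, 0.4, -0.4]
opening: 0.0473
```

```bash
python3 -c "
from h import *
go((*T['tube'],.250))
a=viewer.read_camera('scene')[130:230,260:410];b=viewer.read_camera('side')[130:230,250:400]
cv2.imwrite('pics/p3.png',cv2.resize(np.vstack([a,b]),None,fx=3,fy=3,interpolation=cv2.INTER_CUBIC))"
```

```text
t 10.78 pos [ 0.4937 -0.0315  0.2891] jaw 32.8 open 47.3 F [ 0.2  0.4 -0.4] z [-0.0013 -0.     -1.    ]
tool mm [ 0.5  1.4 39.1]
```

View pics/p3.png

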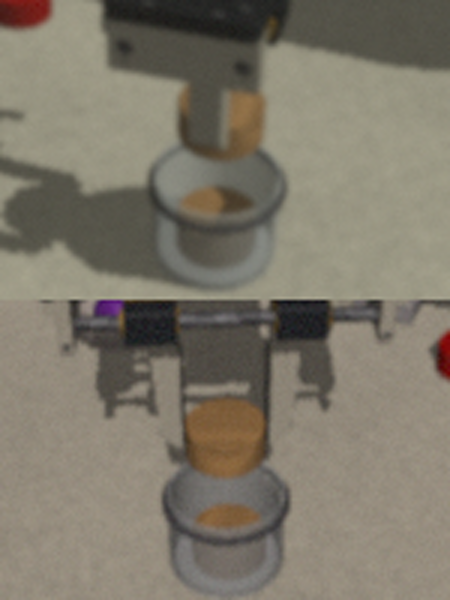

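The second disc is held level above the mouth, at (222,120) in the scene crop and (226,435) in the side crop. The first disc still lies flat below it. Lowering to the same height, then release.

apply_moves([
  [40,[0,1,10],0],
  [40,[0,0,15],0],
  [40,[0,0,13],0],
  [40,[0,0,0],0],
  [40,[0,0,0],0],
])

```text
t: 11.5
tool_pos: [0.4949, -0.0301, 0.2517]
orientation: [-1.502, -2.759, 0.0]
force: [1.2, 0.5, 1.1]
opening: 0.0474
```

apply_moves([
  [75,[0,0,0],0],
  [75,[0,0,0],0],
  [75,[0,0,0],0],
  [75,[0,0,0],0],
])

```text
t: 12.0
tool_pos: [0.4949, -0.0301, 0.2519]
orientation: [1.502, 2.759, 0.0]
force: [-0.0, -0.8, -0.4]
opening: 0.0747
```

apply_moves([
  [75,[0,0,-20],0],
  [75,[0,0,-40],0],
  [75,[-40,-25,-20],0],
  [75,[-40,-30,0],0],
  [75,[-40,-30,0],0],
])

```text
t: 12.62
tool_pos: [0.4886, -0.1784, 0.3324]
orientation: [1.5, 2.759, 0.0]
force: [0.4, -0.2, -0.4]
opening: 0.075
```

```bash
python3 -c "
from h import *
go()
a=viewer.read_camera('scene');b=viewer.read_camera('side')
cs,ce=viewer.get_calibration('scene'),viewer.get_calibration('side')
for c,i,s,t in((cs,a,(332,185),(294,290)),(ce,b,(326,195),(235,214))):
    k=wood(i,s);m=cv2.moments(k);g=(m['m10']/m['m00'],m['m01']/m['m00']);print('stack',np.round(g,1),cv2.boundingRect(k),plane(c,g,.052))
    k=wood(i,t);m=cv2.moments(k);g=(m['m10']/m['m00'],m['m01']/m['m00']);print('thin',plane(c,g,.004))
cv2.imwrite('pics/p4.png',cv2.resize(np.vstack([a[140:230,260:410],b[150:240,250:400]]),None,fx=3.3,fy=3.3,interpolation=cv2.INTER_CUBIC))"
```

```text
t 12.62 pos [ 0.4886 -0.1784  0.3324] jaw 32.9 open 75.0 F [ 0.4 -0.2 -0.4] z [ 1.3e-03 -6.0e-04 -1.0e+00]
stack [331.7 193. ] (318, 184, 28, 18) [[ 0.49871466 -0.02662471  0.052     ]]
thin [[0.65040272 0.05638121 0.004     ]]
stack [322.5 197.2] (310, 189, 27, 17) [[ 0.49647444 -0.02499157  0.052     ]]
thin [[0.64937278 0.05742713 0.004     ]]
```

View pics/p4.png

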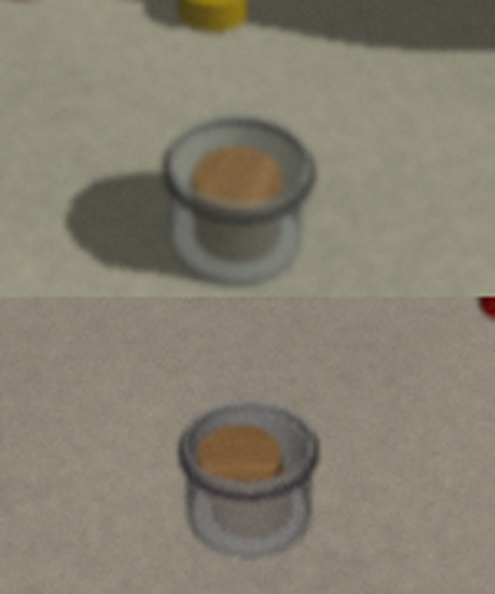

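The stack looks flat: the top disc's face is at (238,176) in the scene crop and (238,450) in the side crop, at band level, with the first disc beneath it. The thin disc hasn't moved (0.650, 0.056). I'll triangulate the top's height, then hand in if it fits.

```bash
python3 -c "
from h import *
cs,ce=viewer.get_calibration('scene'),viewer.get_calibration('side')
x=tri(cs,(331.7,193),ce,(322.5,197.2));print(x, 'off tube mm',np.hypot(*(x[:2]-T['tube']))*1e3)
w=plane(cs,[(318,193),(346,193)],.052);v=plane(ce,[(310,197),(337,197)],.052);print('widths',np.linalg.norm(w[0]-w[1]),np.linalg.norm(v[0]-v[1]))
if .042<x[2]<.058 and np.hypot(*(x[:2]-T['tube']))<.012: print(order.close_job())"
```

```text
[ 0.49761743 -0.02750111  0.05007322] off tube mm 4.189528154742561
widths 0.04778513042184224 0.05000761593468219
the job is handed in; nothing more can be done
None
```

Both thick discs are stacked flat in the banded tube, and the job is handed in at about 13 s of the 53 s allowed. I gripped each by its upper half, lowered it into the mouth with the fingertips about 5 mm above the rim, and let it drop. Handing in gives no verdict, so the result below rests on my own last checks.

- **Stack height:** the top's centre triangulated to z ≈ 50 mm, against 52 mm expected. The measured patch includes a bit of the disc's side, which pulls it slightly low.
- **Centring:** the top disc is about 4 mm off the tube axis; the limit is 13 mm. The two single-view estimates, taken at z = 52 mm, differed by about 3 mm. I checked the lower disc's centring only by eye.
- **Flatness:** the top face looks flat in both views and measures 48–50 mm across.
- **Other objects:** the thin disc measured the same position before and after. I did not touch the red and yellow look-alikes, though I did not re-measure them at the end.
- **Robot:** the gripper was open and clear of everything at hand-in. The largest tool force I read was about 7 N, while gripping a disc. No check failed.

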